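# Hold the mill's key switch at run

### The arm

A 6-joint arm with a two-finger parallel gripper is mounted at the origin on a cart in front of the work surface, level with it; the furniture and walls round the work are solid. World frame = base frame: x ahead of the robot, y to its left, z up, the work surface at z = 0. Lengths are in mm, angles in rad, forces in N, time in s.
With the tool pointing down it reaches from about 400 to 925 mm from the base axis. Payload 12.5 kg.
Tool frame: the origin (TCP) lies on the front face of the gripper's body, between the roots of the fingers; the fingertips stand 78 mm ahead of it and the grasp point (between the pads) lies 59 mm ahead of it (env.nose_length is the distance from the TCP to the fingertips, in mm); z points along the fingers, y is the line along which they close (so a half turn about z gives the same grasp; the last joint's range is limited). The gripper opens to 95 mm and grips with 3 to 60 N. Pads are 20 mm wide; open, the fingers measure 119 mm over their backs; the gripper's body (75 mm by 180 mm) begins 59 mm behind the grasp point.
Start: joints at [0.997, 0.491, 1.559, -0, 1.092, -0.106], TCP at [281.811, 557.872, 292.261] pointing down, gripper open.
Joint ranges: [-3.1, 3.1], [-0.84, 2.19], [0.05, 2.79], [-1.13, 4.28], [0.06, 2.93], [-2.69, 2.69]. Speed limits (rad/s): [2.22, 2.22, 2.79, 3.14, 3.14, 3.14].

### API

Orientations are given as [roll, pitch, yaw] about the fixed x, y, z axes, in that order (R = Rz(yaw) Ry(pitch) Rx(roll)).
In Python, from cell import env gives the robot as it stands.
- The arm moves only by the tool jog_arm, never from a script. Its argument "motion" is a list of rows, each a list of 7 numbers: the turn, a rotation vector about the tool's x, y, z in degrees, then the shift along the tool's x, y, z in mm, then the finger opening in mm, from 0 to 95.1. In form: [[wx, wy, wz, x, y, z, hand], ...]. A call has 1 to 10 rows; each row shifts and turns the commanded pose from where the row before left it, along the tool's axes as they then stand; what a row does not reach is not made up. A row lasts 1/8 s, in which the tool goes at most 62.5 mm and 10.7 degrees, less where a joint would pass 70% of its speed; a pose out of reach is approached as far as the arm can. A call is refused whole if a number of a shift passes 62.5 or a number of a turn 10.7, either way. A call with a gripper value outside its range is refused whole. The fingers move at their own pace and stop on an object; the grip force is fixed at half the most. Time passes only in rows, so rows that do not move let the fingers close. It gives the time, the measured TCP pose, the force, the opening and the grip force at its end, in the units of the state.
- env.state(): the state, without advancing time (a new reading comes with each control period).
- env.read_camera(name): name is "scene" or "side" or "wrist"; returns a dict with "color" (420x560x3 uint8, red, green, blue), "z_map" (420x560 float32, mm along the optical axis (not along the pixel's ray), 0 where there is no reading), "camera_matrix" (3x3 intrinsics, pixels), "world_to_cam" (4x4, takes a point from world to camera coordinates). Camera axes: x right, y up, looking along -z (the intrinsics and any distortion apply to the point x, -y, -z); pixel columns grow to the right and rows downward; lengths in mm; the calibration is good to about 2 mm. A picture is of the moment at which its call begins.
- env.job_done(): hands the job in; it is judged then, once.
Trained networks look in the newest picture that a camera, given by its name, has taken for a name from the list of things; names that differ only in an ending like _2 or _b are one class to them, and where a whole thing is asked for, a point or a joint stands for the part that bears it (a point fixed in the world has none). Each returns a list of dicts, best first, with "score" (0 to 1); they miss things now and then, are a little off and sometimes report something else, mostly with a low value. They report only what shows in the picture. A call takes as long as a camera call.
- env.recognise(camera, thing): "location" ([column, row] in pixels, amid what is visible of it).
The state is a dict: "t": time; "joints": joint angles; "qvel": joint speeds; "tau": joint torques, N m; "eef_pos": TCP position; "tcp_rot": TCP orientation; "ft_force": force on the tool from outside, world axes, zero at the start; "moment": the same for the moment, N m; "opening": opening from 0.0 (shut) to 1.0 (fully open); "grip_force": force on a finger pad.
Only numpy, scipy, OpenCV 4.12 (cv2) and the standard library are available. Lean on these libraries where they do the work, as an engineer would, in place of code of your own. Each camera call takes 0.05 s, during which the arm holds its last target. There are 200 camera calls.

### The job

The burr mill has just had its discs changed and may only be jogged with the service key held turned. Lift the red-headed key up and off its hook on the key stand and push it fully home in the key switch of the yellow-topped control station; its pins are gummed, so ease it in with small side-to-side wiggles and do not force it. Then turn it a quarter turn clockwise against its return spring and finish still holding it turned; leave the blue-headed key hanging and everything else where it is.

Things in the scene. Friction and masses are not known exactly. Their poses are not given: they have to be found in the camera images.
- red_key: Service key, 74 mm long, 45 g, hanging blade down, tip 38 mm above the table. Origin: middle of the blade's tip; z up along the key, y across its width, x through its thickness. Steel blade 4.5 mm thick: a round-nosed tongue 6 wide, z 0 to 7, then square shoulders and a bit 14 wide, z 7 to 20. Round neck, 4.8 across, z 20 to 32. Red head z 32 to 74. Same turned half round about z.
- red_head (a point): Grip point of the red key: middle of its plastic head, 55 mm above the blade's tip, key's axes. Head 36 mm wide (y), 10 thick (x), 42 tall. A hole along x, 18 wide, from 7 mm below to 10 mm above this point, lies over the hook. Grip the two side edges here, fingers closing along y: clear of the hook, and later of the lock plate.
- blue_key: A key of the same shape with a blue head, on the stand's other hook, where it stays hanging. Same frame.
- key_stand: Fixed wooden stand, origin in the middle of the underside of its 85 x 200 x 8 mm base; board at the back, front face x = +23, top 121 mm high. Two hooks of 6 mm rod at y = +55 and -55, centre line 100 mm high, run towards -x to x = -31 and turn up to x = -42, top 109.5 mm high. To unhook: raise the key 9 mm (7 to 11 fits), draw it 45 mm along the stand's -x. Either key on either hook.
- control_station: Fixed control station, 90 x 160 x 62 mm, grey with a yellow lid; origin in the middle of its underside, x towards the mill. Key switch on the lid at y = +42 mm, with a fixed steel face plate 34 x 34 mm, 6 mm thick, top 68 mm above the table; red emergency-stop mushroom (top 89 mm high) and green lamp at y = -42 mm.
- keyway (a point): Middle of the key slot's mouth, 68 mm above the table; station's axes. Slot 21 mm long (y), 6.2 wide (x), its long edges bevelled 3 mm. Two gummed flat pins reach in to 5 mm off its middle, tops 11 (+y end) and 17 mm (-y end) deep; a centred blade's shoulders catch on them, tip 18 and 24 mm deep. Press lightly (5 N) and work it to and fro along y: it slips past when 2 to 3.5 mm off the middle.
- home (a point): Floor of the keyway, 29 mm below its mouth; station's axes. Home, the key's tip stands here, the blade lies below the plate in the turning cylinder, the neck stands in the plate and the head's underside is 3 mm above the plate. Only then can it turn; turned, it cannot come out.
- key_switch (a joint): Turn of the cylinder, rad: 0 at rest, grows clockwise seen from above, stop at 1.75. A spring returns it (0.03 N m at 0, 0.05 at a quarter). With the blade's play and the give of the grip the hand turns 0.1 to 0.25 rad more than the cylinder. A white mark on the black skirt round the plate points to the station's -x at rest and to the green mark at its +y at the quarter.
- burr_disc_0: Steel grinding disc, 70 mm across, 11 mm high. A bystander; origin in the middle of its underside.
- burr_disc_1: Another grinding disc like it. A bystander; origin in the middle of its underside.
- hex_key: Grey hex key, 29 x 98 x 5 mm. A bystander; origin in the middle of its underside.
- portion_cup: Clear portion cup, 62 mm across, 34 mm high. A bystander; origin in the middle of its underside.
- scoop: Small steel measuring scoop, 41 x 115 x 16 mm. A bystander; origin in the middle of its underside.

How it is judged (in metres and radians):
On the way, in this order (a step that is already met when the one before it is completed fails the run):
1. the red key is held by the fingers, off its hook and clear of the stand (distance of red_key from where it was at the start of the episode above 0.06 m and contact force between red_key and the fingers above 1 N and contact force between red_key and key_stand below 0.05 N), for 0.2 s.
2. the red key is fully home in the keyway, the cylinder not yet turned (z of red_key in the frame of keyway below -0.0265 m and horizontal distance between red_key and keyway below 0.005 m and value of joint key_switch below 0.5 rad), for 0.1 s.
3. the cylinder is turned a quarter with the key (value of joint key_switch above 1.22 rad and contact force between red_key and the fingers above 1 N), for 0.3 s.
At the end, for the whole second after the job is handed in: The fingers still hold the red key, its tip at least 22.5 mm below the mouth of the keyway and within 6 mm of its axis, and hold the cylinder turned by at least 1.22 rad (70 degrees) against its spring; the blue key still hangs on its hook (within 25 mm of where it was) (all of step 3 and z of red_key in the frame of keyway below -0.0225 m and horizontal distance between red_key and keyway below 0.006 m and distance of blue_key from where it was at the start of the episode below 0.025 m); the arm keeps its last pose, push and grip.
It fails at once if the key is forced: more than 45 N between the red key and the station (contact force between red_key and control_station above 45 N).
It fails at once if the blue key is knocked or taken off its hook (moved by more than 25 mm) (distance of blue_key from where it was at the start of the episode above 0.025 m).
It fails at once if a bystander is moved by more than 20 mm (distance of any of burr_disc_0, burr_disc_1, scoop, hex_key, portion_cup from where it was at the start of the episode above 0.02 m).
It also fails if it takes over 59 s, if anything falls off the work surface, if the arm or the gripper's body presses on something with over 40 N, if the wrist force passes 120 N, or if a joint passes its speed limit or range.

## Working session

There is one attempt and no reset: what is moved stays moved. The work goes in short steps, Python scripts to look and compute and a tool call to move; the robot and the scene stay as the last step left them, time stands still between calls to the robot, and variables do not carry over. Pictures are saved under pics/ and viewed, at most 10 in all, crops included, and the job is handed in when it is done.

Besides the shell and the picture viewer there is one more tool, called after "Emit:" by a JSON object that holds its "name" and its "arguments". jog_arm: Moves the arm, as the interface text tells. Its arguments: {"type":"object","properties":{"motion":{"type":"array"}},"required":["motion"]}

```bash
mkdir -p pics; cat > h.py <<'E'
import numpy as np, cv2
from cell import env
def px2w(c,u,v,z=None):
    K=c["camera_matrix"];T=np.linalg.inv(c["world_to_cam"])
    d=z if z else c["z_map"][int(round(v)),int(round(u))]
    p=np.array([(u-K[0,2])/K[0,0]*d,-(v-K[1,2])/K[1,1]*d,-d,1])
    return (T@p)[:3]
def ray(c,u,v,h):
    a=px2w(c,u,v,100.);b=px2w(c,u,v,1000.);return a+(b-a)*(h-a[2])/(b[2]-a[2])
def cloud(c):
    K=c["camera_matrix"];T=np.linalg.inv(c["world_to_cam"]);d=c["z_map"]
    v,u=np.indices(d.shape)
    p=np.stack([(u-K[0,2])/K[0,0]*d,-(v-K[1,2])/K[1,1]*d,-d,np.ones_like(d)],-1)
    return (p@T.T)[...,:3]
def save(c,n): cv2.imwrite("pics/"+n,c["color"][...,::-1])
E
python3 - <<'E'
from h import *
np.set_printoptions(precision=1,suppress=True)
print(env.state(),env.nose_length)
ims=[]
for n in("scene","side"):
    c=env.read_camera(n);ims.append(c["color"]);np.savez(n+".npz",**c)
    print(n,"cam at",np.linalg.inv(c["world_to_cam"])[:3,3])
    for t in("red_key","red_head","blue_key","key_stand","control_station","keyway","key_switch","burr_disc_0","hex_key","portion_cup","scoop"):
        for r in env.recognise(n,t)[:2]:
            u,v=r["location"];print(t,round(r["score"],2),[round(u),round(v)],px2w(c,u,v))
cv2.imwrite("pics/a.png",ims[0][...,::-1]);cv2.imwrite("pics/b.png",ims[1][...,::-1])
E
```

```text
{'t': 0.0, 'joints': array([ 1. ,  0.5,  1.6,  0. ,  1.1, -0.1]), 'qvel': array([ 0.,  0., -0.,  0., -0.,  0.]), 'tau': array([ -0. , -61.3, -25.8,   0.1,   0. ,  -0. ]), 'eef_pos': array([281.7, 557.7, 291.7]), 'tcp_rot': array([-3.1, -0. ,  2.7]), 'ft_force': array([ 0.1,  0.5, -0. ]), 'moment': array([-0., -0., -0.]), 'grip_force': 0.0, 'opening': 1.0013779677538717} 77.60000000000001
scene cam at [ -90.1 -451.7  807.6]
red_key 0.42 [198, 197] [558.  263.7  81.9]
red_head 0.56 [200, 196] [556.6 250.3  92.1]
blue_key 0.53 [222, 214] [534.  152.3  82.7]
blue_key 0.32 [391, 335] [ 457.9 -372.2   31.9]
key_stand 0.62 [218, 213] [534.9 170.4  77.5]
control_station 0.83 [333, 287] [ 485.7 -214.3   61.9]
keyway 0.96 [330, 287] [ 482.2 -208.7   63. ]
key_switch 0.5 [325, 278] [ 497.9 -188.1   63.7]
burr_disc_0 0.75 [268, 203] [726.1 136.2  -2.1]
burr_disc_0 0.5 [297, 215] [724.1  25.7   0.6]
hex_key 0.59 [422, 317] [ -90.1 -451.7  807.6]
portion_cup 0.71 [391, 335] [ 458.4 -373.7   31.4]
scoop 0.74 [152, 207] [511.9 428.2   5. ]
side cam at [    1.7 -1255.6   610.3]
red_key 0.59 [245, 184] [555.9 246.8 104.1]
red_head 0.43 [248, 183] [573.7 257.3 102.4]
blue_key 0.58 [250, 196] [535.1 138.6  92.4]
blue_key 0.35 [269, 240] [ 473.2 -174.4   64.6]
key_stand 0.97 [256, 208] [591.2 230.1   7.9]
control_station 0.97 [282, 253] [ 470.2 -265.6   62.8]
keyway 0.93 [282, 257] [ 463.  -285.3   60.9]
keyway 0.46 [248, 184] [708.3 620.  -23. ]
key_switch 0.38 [269, 241] [    1.7 -1255.6   610.3]
burr_disc_0 0.5 [310, 221] [722.5  33.2   4.2]
hex_key 0.54 [343, 290] [ 579.1 -413.1   -0.6]
portion_cup 0.95 [294, 290] [ 445.9 -392.8   21.9]
portion_cup 0.22 [215, 195] [493.3 443.    6.9]
scoop 0.47 [215, 195] [493.4 442.2   4.9]
```

```bash
python3 - <<'E'
import cv2
a=cv2.imread("pics/a.png")
x=cv2.resize(a[150:360,120:400],(800,600),interpolation=cv2.INTER_CUBIC)
cv2.imwrite("pics/a2.png",x)
E
```

```text
(no output)
```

View pics/a2.png

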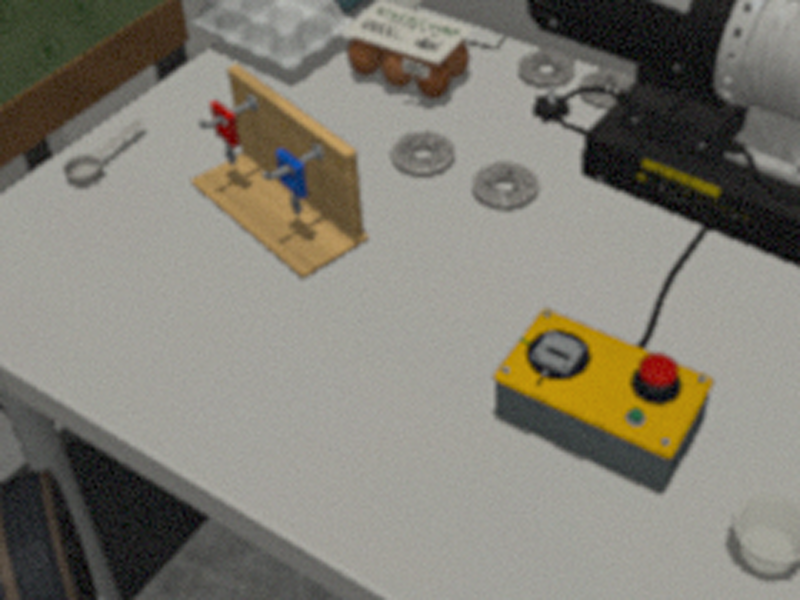

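View pics/b.png

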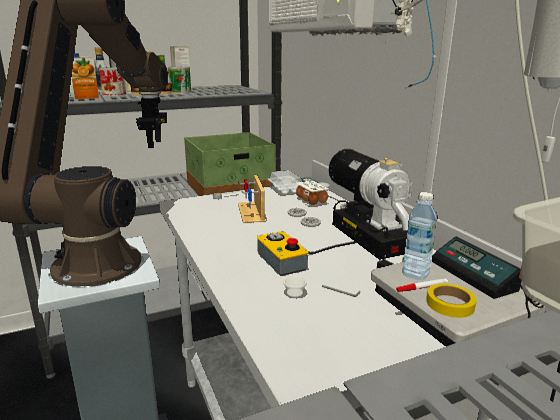

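The scene picture shows the stand with the red key on the far hook (crop 225,125) and the blue on the near one (290,175). The board is behind them, and the key switch is at the left end of the yellow station (crop 558,352). Next I'll fit poses from depth and colour.

```bash
python3 - <<'E'
from h import *
np.set_printoptions(precision=1,suppress=True)
for n in("scene","side"):
    c=dict(np.load(n+".npz"));P=cloud(c);hsv=cv2.cvtColor(c["color"],cv2.COLOR_RGB2HSV).astype(int)
    H,S,V=hsv[...,0],hsv[...,1],hsv[...,2]
    x,y,z=P[...,0],P[...,1],P[...,2]; ok=c["z_map"]>0
    m=ok&(H>20)&(H<32)&(S>170)&(z>50)&(z<75)&(abs(x-480)<150)&(abs(y+220)<150)
    # whole lid incl. switch: hull of yellow
    q=P[m][:,:2].astype(np.float32); r=cv2.minAreaRect(q);print(n,"lid",m.sum(),r,np.median(z[m]))
    m=ok&(z>2)&(z<18)&(abs(x-550)<120)&(abs(y-200)<150)&(H>8)&(H<22)&(S>60)
    r=cv2.minAreaRect(P[m][:,:2].astype(np.float32));print("base",m.sum(),r)
    m=ok&(z>30)&(z<135)&(abs(x-560)<120)&(abs(y-200)<150)&(H>8)&(H<22)&(S>60)
    r=cv2.minAreaRect(P[m][:,:2].astype(np.float32));print("board",m.sum(),r,z[m].max())
    for nm,mm in(("red",(H<8)|(H>172)),("blue",(H>105)&(H<130))):
        m=ok&mm&(S>120)&(z>50)&(z<130)&(abs(x-560)<90)&(y>90)&(y<320)
        q=P[m];r=cv2.minAreaRect(q[:,:2].astype(np.float32));print(nm,m.sum(),np.median(q,0),q.min(0),q.max(0),r)
E
```

```text
scene lid 1461 ((496.52825927734375, -203.404541015625), (89.51220703125, 158.02134704589844), 1.2320539951324463) 62.1162973082329
base 1084 ((560.7713623046875, 207.01304626464844), (200.48089599609375, 83.34609985351562), 76.15499877929688)
board 1000 ((561.8753051757812, 206.7344970703125), (200.29327392578125, 73.98784637451172), 75.3011474609375) 125.52588621162874
red 71 [558.8 256.   94.2] [555.6 246.3  53.4] [612.5 299.8 114.8] ((578.9788818359375, 278.81451416015625), (76.78942108154297, 20.29315948486328), 45.91581344604492)
blue 86 [535.1 149.8  99.2] [529.5 139.   72.4] [543.2 172.2 115.1] ((536.2672729492188, 155.9133758544922), (33.724510192871094, 7.6113786697387695), 75.76583862304688)
side lid 554 ((497.813232421875, -204.88150024414062), (91.2087631225586, 163.30519104003906), 1.6921802759170532) 62.08824372732545
base 368 ((561.9743041992188, 209.5257568359375), (209.4887237548828, 83.39212036132812), 76.69927978515625)
board 295 ((573.23974609375, 199.80735778808594), (204.50868225097656, 50.792484283447266), 77.4458236694336) 125.22612661241635
red 41 [561.6 250.4  94.9] [555.5 240.9  73.3] [566.2 280.4 115.2] ((563.128173828125, 260.3468322753906), (39.914737701416016, 8.960159301757812), 79.1495132446289)
blue 45 [536.2 143.5  95.7] [529.5 135.7  71.2] [543.6 172.  113. ] ((537.2805786132812, 153.40463256835938), (37.600955963134766, 9.319761276245117), 80.2412109375)
```

```bash
cat >> h.py <<'E'
from scipy.spatial.transform import Rotation as Ro
def rel(pos,yaw=None):
    """tool-axes shift to pos (TCP mm) ; if yaw(deg): turn first (rotvec deg) then shift in turned axes"""
    s=env.state();R=Ro.from_euler("xyz",s["tcp_rot"]);w=np.zeros(3)
    if yaw is not None:
        Rt=Ro.from_euler("xyz",[180,0,yaw],degrees=True);w=(R.inv()*Rt).as_rotvec(degrees=True);R=Rt
    print("t",round(s["t"],2),"pos",s["eef_pos"].round(1),"rpy",np.degrees(s["tcp_rot"]).round(2),"F",s["ft_force"].round(1),"grip",round(float(s["grip_force"]),1),"turn",w.round(2),"shift",R.inv().apply(np.array(pos)-s["eef_pos"]).round(2))
E
python3 - <<'E'
from h import *
rel([520,270,300],166.4)
c=dict(np.load("scene.npz"))
K=c["camera_matrix"]
# wrist cam mounting
w=env.read_camera("wrist");T=np.linalg.inv(w["world_to_cam"]);s=env.state();R=Ro.from_euler("xyz",s["tcp_rot"])
print("cam in tool",R.inv().apply(T[:3,3]-s["eef_pos"]),R.inv().apply(-T[:3,2]),w["camera_matrix"][0])
E
```

```text
t 1.2 pos [281.8 557.9 292.2] rpy [180.    0.  153.2] F [-0.1  0.3 -1.5] grip 0.0 turn [  0.    0.  -13.2] shift [-299.18 -223.79   -7.76]
cam in tool [ 69.25446758  -1.06342417 -93.20707467] [-0.24537031 -0.00103736  0.96942887] [291.49050768   0.         283.44311603]
```

Emit:
{"name": "jog_arm", "arguments": {"motion": [[0, 0, -6.6, 0, 0, 0, 95], [0, 0, -6.6, 0, 0, 0, 95], [0, 0, 0, -37.4, -28, -1, 95], [0, 0, 0, -37.4, -28, -1, 95], [0, 0, 0, -37.4, -28, -1, 95], [0, 0, 0, -37.4, -28, -1, 95], [0, 0, 0, -37.4, -28, -1, 95], [0, 0, 0, -37.4, -28, -1, 95], [0, 0, 0, -37.4, -28, -1, 95], [0, 0, 0, -37.4, -28, -1, 95]]}}

```text
t: 2.5
eef_pos: [520.8, 268.5, 300.4]
tcp_rot: [3.141, 0.0, 2.904]
ft_force: [0.7, 0.4, 0.6]
opening: 1.003
grip_force: 0.0
```

Emit:
{"name": "jog_arm", "arguments": {"motion": [[0, 0, 0, 0, 0, 0, 95], [0, 0, 0, 0, 0, 0, 95]]}}

```text
t: 2.75
eef_pos: [519.7, 269.9, 300.2]
tcp_rot: [3.142, -0.0, 2.904]
ft_force: [-0.6, -0.1, 0.2]
opening: 1.0
grip_force: 0.0
```

```bash
python3 - <<'E'
from h import *
np.set_printoptions(precision=1,suppress=True)
rel([520,270,300],166.4)
c=env.read_camera("wrist");np.savez("w1.npz",**c);save(c,"w1.png")
P=cloud(c);hsv=cv2.cvtColor(c["color"],cv2.COLOR_RGB2HSV).astype(int)
H,S,V=hsv[...,0],hsv[...,1],hsv[...,2];x,y,z=P[...,0],P[...,1],P[...,2]; ok=c["z_map"]>0
for nm,mm in(("red",(H<6)|(H>172)),("blue",(H>105)&(H<130))):
    m=ok&mm&(S>140)&(z>50)&(z<130)&(abs(x-560)<90)&(y>90)&(y<320)
    if m.sum()<10: print(nm,"none");continue
    q=P[m];t=q[q[:,2]>np.percentile(q[:,2],95)-6];r=cv2.minAreaRect(t[:,:2].astype(np.float32));print(nm,m.sum(),np.percentile(q[:,2],[5,95]),len(t),r)
m=ok&(z>112)&(z<130)&(H>8)&(H<22)&(S>60);print("boardtop",m.sum(),np.median(z[m]),cv2.minAreaRect(P[m][:,:2].astype(np.float32)))
E
```

```text
t 2.75 pos [519.7 269.9 300.2] rpy [180.   -0.  166.4] F [-0.6 -0.1  0.2] grip 0.0 turn [ 0. -0. -0.] shift [-0.3  0.1  0.2]
red 569 [ 80.9 113.3] 324 ((561.9024658203125, 263.2980041503906), (35.26470947265625, 9.724740982055664), 76.15888977050781)
blue 221 [ 78.1 113.3] 103 ((534.4351196289062, 147.8529052734375), (17.109195709228516, 9.11418628692627), 74.25643920898438)
boardtop 0 nan ((0.0, 0.0), (0.0, 0.0), 0.0)
  return _methods._mean(a, axis=axis, dtype=dtype,
  ret = ret.dtype.type(ret / rcount)
```

View pics/w1.png

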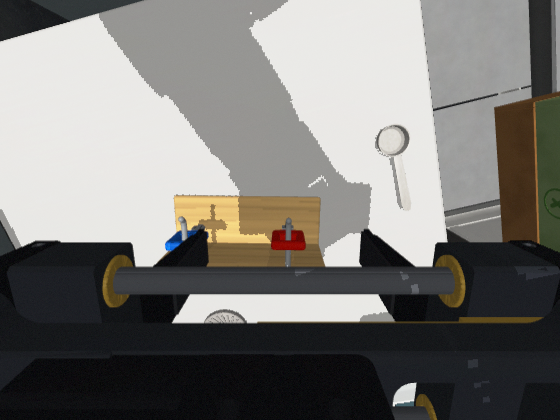

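The wrist view shows the red head at (288,240), and the fit gives 35x9.7 mm at centre (562,263), which matches the given size. I'll descend over it.

Emit:
{"name": "jog_arm", "arguments": {"motion": [[0, 0, 0, -21.3, 1.7, 0, 95], [0, 0, 0, -21.3, 1.8, 0, 95], [0, 0, 0, 0, 0, 40, 95], [0, 0, 0, 0, 0, 40, 95], [0, 0, 0, 0, 0, 30, 95], [0, 0, 0, 0, 0, 0, 95], [0, 0, 0, 0, 0, 0, 95]]}}

```text
t: 3.68
eef_pos: [562.3, 264.0, 191.5]
tcp_rot: [3.141, 0.001, 2.905]
ft_force: [-0.1, -0.4, -0.0]
opening: 0.996
grip_force: 0.0
```

```bash
python3 - <<'E'
from h import *
rel([561.9,263.3,152],166.2)
c=env.read_camera("wrist");save(c,"w2.png")
for r in env.recognise("wrist","red_head")[:1]+env.recognise("wrist","red_key")[:1]: print(r)
P=cloud(c);hsv=cv2.cvtColor(c["color"],cv2.COLOR_RGB2HSV).astype(int)
H,S=hsv[...,0],hsv[...,1];x,y,z=P[...,0],P[...,1],P[...,2]; ok=c["z_map"]>0
m=ok&((H<6)|(H>172))&(S>140)&(z>108)&(z<120)&(abs(x-560)<50)
print(m.sum(),cv2.minAreaRect(P[m][:,:2].astype(np.float32)) if m.any() else 0)
E
```

```text
t 3.67 pos [562.3 264.  191.5] rpy [1.7995e+02 7.0000e-02 1.6645e+02] F [-0.1 -0.4 -0. ] grip 0.0 turn [0.05 0.07 0.25] shift [ 0.18 -0.75 39.49]
{'location': [284.0, 237.6], 'score': 0.6}
{'location': [283.1, 239.9], 'score': 0.87}
821 ((561.8187866210938, 263.041748046875), (35.17238235473633, 9.727967262268066), 75.19247436523438)
```

Emit:
{"name": "jog_arm", "arguments": {"motion": [[0, 0, 0.3, 0, -0.8, 20, 95], [0, 0, 0, 0, 0, 19.5, 95], [0, 0, 0, 0, 0, 0, 60], [0, 0, 0, 0, 0, 0, 44], [0, 0, 0, 0, 0, 0, 38], [0, 0, 0, 0, 0, 0, 30], [0, 0, 0, 0, 0, 0, 20], [0, 0, 0, 0, 0, 0, 20], [0, 0, 0, 0, 0, 0, 20]]}}

```text
t: 4.95
eef_pos: [562.0, 262.4, 150.8]
tcp_rot: [3.142, 0.0, 2.899]
ft_force: [-0.1, 0.4, 0.2]
opening: 0.375
grip_force: 30.0
```

Emit:
{"name": "jog_arm", "arguments": {"motion": [[0, 0, 0, 0, 0, -3, 20], [0, 0, 0, 0, 0, -3, 20], [0, 0, 0, 0, 0, -3, 20], [0, 0, 0, 0, 0, 0, 20], [0, 0, 0, 0, 0, 0, 20]]}}

```text
t: 5.58
eef_pos: [561.9, 262.4, 159.7]
tcp_rot: [3.142, -0.0, 2.899]
ft_force: [0.3, -0.5, -0.2]
opening: 0.374
grip_force: 30.0
```

```bash
python3 - <<'E'
from h import *
rel([561.9,263.3,161],166.2)
c=env.read_camera("wrist");np.savez("w3.npz",**c)
cv2.imwrite("pics/w3.png",cv2.resize(c["color"][170:330,180:400,::-1],(770,560)))
P=cloud(c);hsv=cv2.cvtColor(c["color"],cv2.COLOR_RGB2HSV).astype(int)
H,S=hsv[...,0],hsv[...,1];x,y,z=P[...,0],P[...,1],P[...,2]; ok=c["z_map"]>0
m=ok&((H<6)|(H>172))&(S>140)&(z>105)&(z<130)&(abs(x-560)<50)
print(m.sum(),z[m].max() if m.any() else 0,np.percentile(z[m],95), cv2.minAreaRect(P[m][:,:2].astype(np.float32)))
E
```

```text
t 5.58 pos [561.9 262.4 159.7] rpy [180.   -0.  166.1] F [ 0.3 -0.5 -0.2] grip 30.0 turn [ 0.  -0.  -0.1] shift [ 0.25  0.87 -1.29]
402 118.81213607681664 117.91355621794051 ((559.1729125976562, 261.99688720703125), (35.62679672241211, 4.952949523925781), 76.1175308227539)
```

View pics/w3.png

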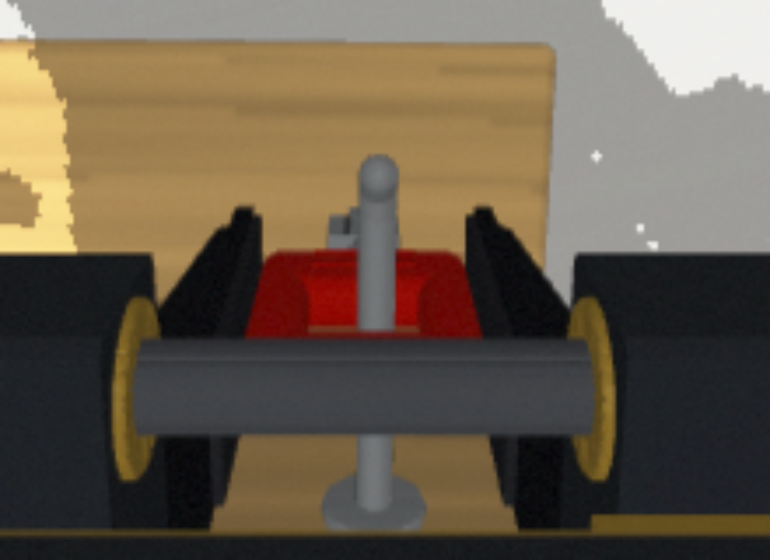

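The crop shows the key raised between the pads, with the hook free inside the hole (378,250). I'll draw it out.

Emit:
{"name": "jog_arm", "arguments": {"motion": [[0, 0, 0, 8, 0, 0, 20], [0, 0, 0, 10, 0, 0, 20], [0, 0, 0, 10, 0, 0, 20], [0, 0, 0, 10, 0, 0, 20], [0, 0, 0, 12, 0, 0, 20], [0, 0, 0, 12, 0, 0, 20], [0, 0, 0, 12, 0, 0, 20], [0, 0, 0, 0, 0, 0, 20]]}}

```text
t: 6.62
eef_pos: [489.4, 280.5, 159.9]
tcp_rot: [-3.142, -0.0, 2.9]
ft_force: [-0.6, -0.2, 0.1]
opening: 0.376
grip_force: 30.0
```

Emit:
{"name": "jog_arm", "arguments": {"motion": [[0, 0, 0, 0, 0, -40, 20], [0, 0, 0, 0, 0, -40, 20], [0, 0, 0, 0, 0, -30, 20], [0, 0, -7.6, 0, 0, 0, 20], [0, 0, -7.7, 0, 0, 0, 20], [0, 0, 0, 0, 0, 0, 20]]}}

```text
t: 7.38
eef_pos: [490.4, 280.1, 269.8]
tcp_rot: [3.141, 0.0, -3.118]
ft_force: [-0.8, -0.1, -1.0]
opening: 0.375
grip_force: 30.0
```

Emit:
{"name": "jog_arm", "arguments": {"motion": [[0, 0, 0, -4.5, -34, 0, 20], [0, 0, 0, -4.5, -50, 0, 20], [0, 0, 0, -4.5, -50, 0, 20], [0, 0, 0, -4.5, -50, 0, 20], [0, 0, 0, -4.5, -50, 0, 20], [0, 0, 0, -4.5, -50, 0, 20], [0, 0, 0, -4.5, -50, 0, 20], [0, 0, 0, -4.5, -50, 0, 20], [0, 0, 0, -4.5, -40, 0, 20], [0, 0, 0, -4.5, -20, 0, 20]]}}

```text
t: 8.62
eef_pos: [546.1, -164.6, 269.5]
tcp_rot: [3.142, -0.0, -3.122]
ft_force: [0.7, 0.3, -0.7]
opening: 0.374
grip_force: 30.0
```

Emit:
{"name": "jog_arm", "arguments": {"motion": [[0, 0, 0, 0, 0, 0, 20], [0, 0, 0, 0, 0, 0, 20]]}}

```text
t: 8.88
eef_pos: [545.8, -161.5, 269.6]
tcp_rot: [3.141, -0.0, -3.117]
ft_force: [-1.3, -0.1, -0.5]
opening: 0.378
grip_force: 30.0
```

```bash
python3 - <<'E'
from h import *
rel([545,-162,270],181.4)
c=env.read_camera("wrist");np.savez("w4.npz",**c);save(c,"w4.png")
for t in("keyway","key_switch"):
    for r in env.recognise("wrist",t)[:2]: print(t,r,ray(c,*r["location"],68).round(1))
P=cloud(c);hsv=cv2.cvtColor(c["color"],cv2.COLOR_RGB2HSV).astype(int)
H,S=hsv[...,0],hsv[...,1];x,y,z=P[...,0],P[...,1],P[...,2]; ok=c["z_map"]>0
m=ok&(z>65.5)&(z<72)&(S<60)&(abs(x-496)<40)&(abs(y+162)<40)
print("plate",m.sum(),np.median(z[m]),cv2.minAreaRect(P[m][:,:2].astype(np.float32)))
m=ok&(H>20)&(H<32)&(S>150)&(z>50)&(z<75)
print("lid",m.sum(),cv2.minAreaRect(P[m][:,:2].astype(np.float32)))
E
```

```text
t 8.88 pos [ 545.8 -161.5  269.6] rpy [ 1.7997e+02 -3.0000e-02 -1.7861e+02] F [-1.3 -0.1 -0.5] grip 30.0 turn [ 0.03 -0.03 -0.01] shift [ 0.84 -0.46 -0.4 ]
keyway {'location': [245.6, 154.9], 'score': 0.81} [ 498.1 -201.3   68. ]
key_switch {'location': [287.5, 147.3], 'score': 0.6} [ 489.7 -159.7   68. ]
key_switch {'location': [71.9, 205.5], 'score': 0.15} [ 554.5 -382.8   68. ]
plate 1162 68.41253631224191 ((494.25555419921875, -158.24960327148438), (75.0564193725586, 55.723907470703125), 0.5648319125175476)
lid 10061 ((497.85748291015625, -202.8409423828125), (91.45218658447266, 160.8118133544922), 1.768782377243042)
```

View pics/w4.png

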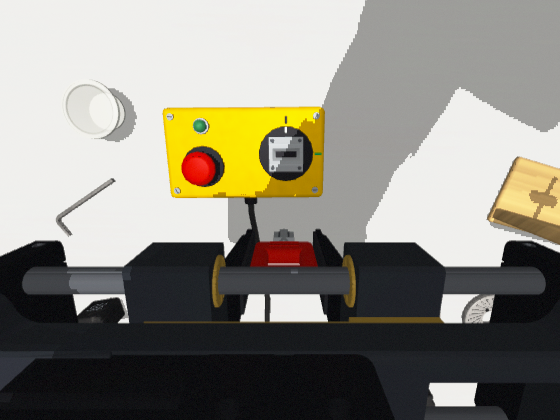

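The view shows the slot at (287,153), the white mark pointing up to -x at (286,120), and the green mark at (318,154). Next I'll measure the slot and the held key more exactly.

```bash
cat > slot.py <<'E'
from h import *
def slot(c,u0=287,v0=153,r=14):
    g=cv2.cvtColor(c["color"],cv2.COLOR_RGB2GRAY)[v0-r:v0+r,u0-r-2:u0+r+2]
    g=cv2.resize(g,None,fx=8,fy=8,interpolation=cv2.INTER_CUBIC)
    _,b=cv2.threshold(g,75,255,cv2.THRESH_BINARY_INV)
    n,l,st,ce=cv2.connectedComponentsWithStats(b)
    for i in range(1,n):
        if st[i,4]>300:
            u,v=(ce[i]+.5)/8-.5+[u0-r-2,v0-r]
            w=np.array([ray(c,a/8-.5+u0-r-2,q/8-.5+v0-r,68)[:2] for q,a in np.argwhere(l==i)[::3]],np.float32)
            print(st[i],u.round(1),v.round(1),ray(c,u,v,68).round(2),cv2.minAreaRect(w))
E
python3 - <<'E'
from slot import *
c=dict(np.load("w4.npz"));slot(c)
cv2.imwrite("pics/w4c.png",np.hstack([cv2.resize(c["color"][130:180,255:319,::-1],(384,300),interpolation=cv2.INTER_NEAREST),cv2.resize(c["color"][222:272,251:315,::-1],(384,300),interpolation=cv2.INTER_NEAREST)]))
P=cloud(c);hsv=cv2.cvtColor(c["color"],cv2.COLOR_RGB2HSV).astype(int)
H,S=hsv[...,0],hsv[...,1];z=P[...,2];u=np.indices(z.shape)
m=(c["z_map"]>0)&((H<6)|(H>172))&(S>140)&(u[0]>220)
print(m.sum(),np.percentile(z[m],[5,95]),cv2.minAreaRect(P[m&(z>np.percentile(z[m],95)-5)][:,:2].astype(np.float32)))
# predicted tip pixel
s=env.state();K=c["camera_matrix"]
for q in([0,0,112.8],[-2.25,0,112.8-74],[5,18,112.8-74],[5,-18,112.8-74]):
    p=c["world_to_cam"]@np.append(s["eef_pos"]+Ro.from_euler("xyz",s["tcp_rot"]).apply(q),1);print(q,K[0,2]-K[0,0]*p[0]/p[2],K[1,2]+K[1,1]*p[1]/p[2])
E
```

```text
[218   0  25  24 431] 299.2 140.0 [ 482.38 -148.26   68.  ] ((482.24664306640625, -148.40826416015625), (2.967409610748291, 2.6205928325653076), 32.83464050292969)
[  42   95  163   52 7507] 286.5 153.8 [ 496.13 -160.51   68.  ] ((495.8938293457031, -161.10556030273438), (6.269360065460205, 20.23389434814453), 1.3378874063491821)
1473 [195.0482661 226.2335246] ((541.73583984375, -162.49411010742188), (2.2226686477661133, 34.710426330566406), 1.8895167112350464)
[0, 0, 112.8] 284.6136016410865 229.97524110845933
[-2.25, 0, 38.8] 285.10577023526196 282.0169667195492
[5, 18, 38.8] 321.62354876512325 268.6228194540845
[5, -18, 38.8] 248.57773397329453 268.74259144638324
```

View pics/w4c.png

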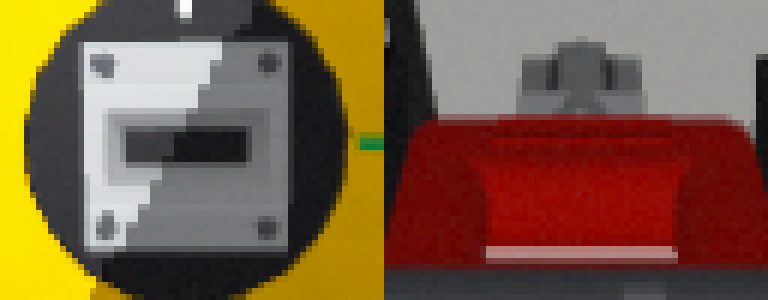

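Emit:
{"name": "jog_arm", "arguments": {"motion": [[0, 0, 0, 20, 0.6, 10, 20], [0, 0, 0, 20, 0.5, 20, 20], [0, 0, 0, 10.5, 0.5, 20, 20], [0, 0, 0, 0, 0, 18, 20], [0, 0, 0, 0, 0, 0, 20], [0, 0, 0, 0, 0, 0, 20], [0, 0, 0, 0, 0, 0, 20]]}}

```text
t: 9.9
eef_pos: [495.8, -162.2, 202.4]
tcp_rot: [-3.141, 0.001, -3.117]
ft_force: [0.3, 0.0, 0.1]
opening: 0.378
grip_force: 30.0
```

```bash
python3 - <<'E'
from h import *
rel([495.3,-161,186],181.4)
c=env.read_camera("wrist");np.savez("w5.npz",**c)
cv2.imwrite("pics/w5.png",cv2.resize(c["color"][130:270,190:380,::-1],(760,560),interpolation=cv2.INTER_CUBIC))
s=env.state();K=c["camera_matrix"]
def pr(p): p=c["world_to_cam"]@np.append(p,1);return ((np.array([K[0,2]-K[0,0]*p[0]/p[2],K[1,2]+K[1,1]*p[1]/p[2]])-[190,130])*4).round(0)
R=Ro.from_euler("xyz",s["tcp_rot"])
for q in([2.25,-3,112.8],[2.25,3,112.8]): print("tip",q,pr(s["eef_pos"]+R.apply(q)))
for dx,dy in((-3.1,-10.5),(-3.1,10.5),(3.1,10.5),(3.1,-10.5)): print("slot",pr([495.9+dx,-161.1+dy,65]))
for dx,dy in((-17,-17),(-17,17)): print("plate",pr([495.9+dx-dy*.025,-161.1+dy+dx*.025,68]))
E
```

```text
t 9.9 pos [ 495.8 -162.2  202.4] rpy [-1.7997e+02  6.0000e-02 -1.7859e+02] F [0.3 0.  0.1] grip 30.0 turn [-0.03  0.06  0.01] shift [ 0.42  1.17 16.44]
tip [2.25, -3, 112.8] [362. 386.]
tip [2.25, 3, 112.8] [394. 386.]
slot [333. 345.]
slot [435. 347.]
slot [434. 376.]
slot [332. 374.]
plate [299. 284.]
plate [468. 283.]
```

View pics/w5.png

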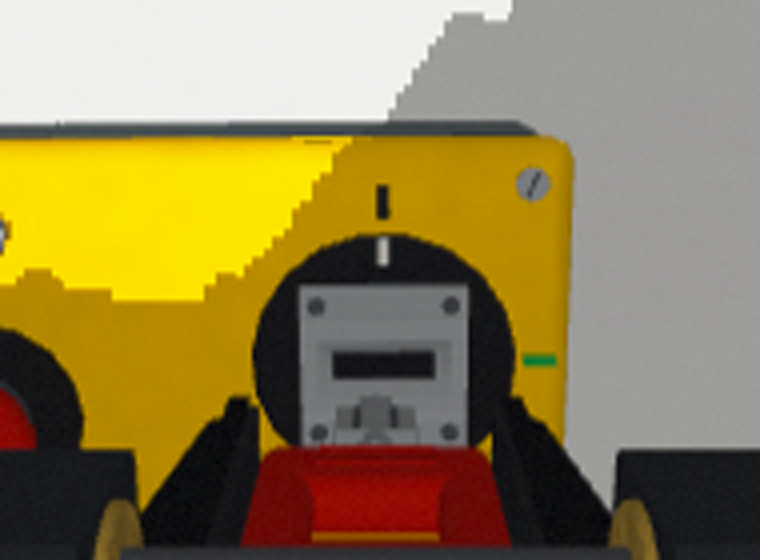

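The crop shows the slot at (384,364), where I predicted it. The tip is centred at (376,395), about 0.4 mm to -y and roughly 1 mm to +x. I'll centre it and lower.

Emit:
{"name": "jog_arm", "arguments": {"motion": [[0, 0, 0, 0.6, 1.5, 8, 20], [0, 0, 0, 0, 0, 7, 20], [0, 0, 0, 0, 0, 0, 20], [0, 0, 0, 0, 0, 0, 20]]}}

```text
t: 10.45
eef_pos: [494.9, -160.8, 186.6]
tcp_rot: [3.141, -0.0, -3.117]
ft_force: [0.2, 0.1, 0.1]
opening: 0.373
grip_force: 30.0
```

```bash
python3 - <<'E'
from h import *
for i in range(2): rel([495.2,-160.7,186],181.4); env.read_camera("side")
E
```

```text
t 10.45 pos [ 494.9 -160.8  186.6] rpy [ 179.99   -0.   -178.6 ] F [0.2 0.1 0.1] grip 30.0 turn [ 0.01 -0.    0.  ] shift [-0.34  0.06  0.65]
t 10.5 pos [ 494.9 -160.8  186.7] rpy [ 1.8000e+02  1.0000e-02 -1.7861e+02] F [0.  0.4 1.7] grip 30.0 turn [ 0.    0.01 -0.01] shift [-0.34  0.08  0.74]
```

Emit:
{"name": "jog_arm", "arguments": {"motion": [[0, 0, 0, 0, 0, 3, 20], [0, 0, 0, 0, 0, 3, 20], [0, 0, 0, 0, 0, 2, 20], [0, 0, 0, 0, 0, 1, 20], [0, 0, 0, 0, 0, 0, 20]]}}

```text
t: 11.18
eef_pos: [494.8, -160.7, 177.6]
tcp_rot: [3.141, -0.0, -3.117]
ft_force: [-0.3, -0.1, -0.7]
opening: 0.378
grip_force: 30.0
```

Tip is about 3 mm in, no force.

Emit:
{"name": "jog_arm", "arguments": {"motion": [[0, 0, 0, 0, 0, 2, 20], [0, 0, 0, 0, 0, 2, 20], [0, 0, 0, 0, 0, 2, 20], [0, 0, 0, 0, 0, 1, 20], [0, 0, 0, 0, 0, 0, 20]]}}

```text
t: 11.8
eef_pos: [494.9, -160.8, 170.6]
tcp_rot: [3.142, 0.0, -3.117]
ft_force: [2.1, -0.8, -1.4]
opening: 0.377
grip_force: 30.0
```

Emit:
{"name": "jog_arm", "arguments": {"motion": [[0, 0, 0, -0.4, 0, 2, 20], [0, 0, 0, 0, 0, 2, 20], [0, 0, 0, 0, 0, 1, 20], [0, 0, 0, 0, 0, 0, 20]]}}

```text
t: 12.3
eef_pos: [495.1, -160.7, 165.6]
tcp_rot: [3.141, -0.0, -3.117]
ft_force: [1.2, -0.1, -0.5]
opening: 0.377
grip_force: 30.0
```

Emit:
{"name": "jog_arm", "arguments": {"motion": [[0, 0, 0, -0.4, 0, 1, 20], [0, 0, 0, 0, 0, 1, 20], [0, 0, 0, 0, 0, 0.5, 20], [0, 0, 0, 0, 0, 0.5, 20], [0, 0, 0, 0, 0, 0, 20]]}}

```text
t: 12.92
eef_pos: [495.6, -160.7, 162.7]
tcp_rot: [3.141, 0.0, -3.117]
ft_force: [0.3, 0.4, 0.3]
opening: 0.374
grip_force: 30.0
```

Emit:
{"name": "jog_arm", "arguments": {"motion": [[0, 0, 0, 0, 0, 0.4, 20], [0, 0, 0, 0, 0, 0, 20]]}}

```text
t: 13.18
eef_pos: [495.6, -160.7, 162.4]
tcp_rot: [3.142, 0.0, -3.117]
ft_force: [-1.5, 0.2, 2.1]
opening: 0.375
grip_force: 30.0
```

Emit:
{"name": "jog_arm", "arguments": {"motion": [[0, 0, 0, 0, 0, 0.4, 20], [0, 0, 0, 0, 0, 0, 20]]}}

```text
t: 13.42
eef_pos: [495.7, -160.7, 162.1]
tcp_rot: [-3.142, 0.0, -3.117]
ft_force: [0.3, 0.4, 3.4]
opening: 0.373
grip_force: 30.0
```

Emit:
{"name": "jog_arm", "arguments": {"motion": [[0, 0, 0, 0, 0, 0.4, 20], [0, 0, 0, 0, 0, 0, 20]]}}

```text
t: 13.68
eef_pos: [495.7, -160.7, 161.8]
tcp_rot: [-3.141, 0.0, -3.117]
ft_force: [-1.9, 0.2, 6.0]
opening: 0.379
grip_force: 30.0
```

Emit:
{"name": "jog_arm", "arguments": {"motion": [[0, 0, 0, 0, -0.9, 0, 20], [0, 0, 0, 0, -0.9, 0, 20], [0, 0, 0, 0, -0.8, 0, 20], [0, 0, 0, 0, 0, 0.3, 20], [0, 0, 0, 0, 0, 0, 20]]}}

```text
t: 14.3
eef_pos: [495.6, -163.2, 161.2]
tcp_rot: [3.141, -0.0, -3.117]
ft_force: [0.2, 2.8, 1.1]
opening: 0.379
grip_force: 30.0
```

Emit:
{"name": "jog_arm", "arguments": {"motion": [[0, 0, 0, 0, 0, 0.6, 20], [0, 0, 0, 0, 0, 0.6, 20], [0, 0, 0, 0, 0, 0, 20]]}}

```text
t: 14.68
eef_pos: [495.5, -163.0, 159.8]
tcp_rot: [3.141, -0.001, -3.117]
ft_force: [0.4, 5.3, 0.7]
opening: 0.379
grip_force: 30.0
```

Emit:
{"name": "jog_arm", "arguments": {"motion": [[0, 0, 0, 0, 0.4, 1, 20], [0, 0, 0, 0, 0, 1, 20], [0, 0, 0, 0, 0, 0.8, 20], [0, 0, 0, 0, 0, 0, 20]]}}

```text
t: 15.18
eef_pos: [495.6, -162.8, 157.0]
tcp_rot: [3.141, -0.0, -3.117]
ft_force: [0.5, 5.7, -0.7]
opening: 0.374
grip_force: 30.0
```

Emit:
{"name": "jog_arm", "arguments": {"motion": [[0, 0, 0, 0, 0, 0.5, 20], [0, 0, 0, 0, 0, 0.4, 20], [0, 0, 0, 0, 0, 0, 20]]}}

```text
t: 15.55
eef_pos: [495.6, -162.8, 156.5]
tcp_rot: [3.141, 0.0, -3.117]
ft_force: [-1.1, 5.8, 4.9]
opening: 0.374
grip_force: 30.0
```

Emit:
{"name": "jog_arm", "arguments": {"motion": [[0, 0, 0, 0, 0.9, 0, 20], [0, 0, 0, 0, 0.9, 0, 20], [0, 0, 0, 0, 0.9, 0, 20], [0, 0, 0, 0, 0.9, 0, 20], [0, 0, 0, 0, 0.6, 0, 20], [0, 0, 0, 0, 0, 0, 20]]}}

```text
t: 16.3
eef_pos: [495.9, -159.6, 156.5]
tcp_rot: [-3.14, 0.001, -3.117]
ft_force: [-0.8, -6.0, 2.1]
opening: 0.373
grip_force: 30.0
```

Emit:
{"name": "jog_arm", "arguments": {"motion": [[0, 0, 0, 0, 0, 0.4, 20], [0, 0, 0, 0, 0, 0, 20]]}}

```text
t: 16.55
eef_pos: [496.0, -159.7, 156.2]
tcp_rot: [-3.14, 0.002, -3.117]
ft_force: [-1.5, -6.5, 4.3]
opening: 0.374
grip_force: 30.0
```

Emit:
{"name": "jog_arm", "arguments": {"motion": [[0, 0, 0, 0, 0.5, 0, 20], [0, 0, 0, 0, 0.5, 0, 20], [0, 0, 0, 0, 0, 0, 20]]}}

```text
t: 16.92
eef_pos: [496.0, -158.7, 156.2]
tcp_rot: [-3.14, 0.002, -3.117]
ft_force: [-0.8, -6.5, 2.4]
opening: 0.378
grip_force: 30.0
```

Emit:
{"name": "jog_arm", "arguments": {"motion": [[0, 0, 0, 0, 0.5, 0, 20], [0, 0, 0, 0, 0.5, 0.2, 20], [0, 0, 0, 0, 0, 0.2, 20], [0, 0, 0, 0, 0, 0, 20]]}}

```text
t: 17.42
eef_pos: [496.0, -157.6, 155.7]
tcp_rot: [-3.14, 0.002, -3.117]
ft_force: [0.9, -5.4, 1.9]
opening: 0.378
grip_force: 30.0
```

Emit:
{"name": "jog_arm", "arguments": {"motion": [[0, 0, 0, 0, 0, 0.5, 20], [0, 0, 0, 0, 0, 0.5, 20], [0, 0, 0, 0, 0, 0, 20]]}}

```text
t: 17.8
eef_pos: [496.1, -157.6, 154.6]
tcp_rot: [-3.14, 0.002, -3.117]
ft_force: [-0.7, -6.2, 0.1]
opening: 0.377
grip_force: 30.0
```

Emit:
{"name": "jog_arm", "arguments": {"motion": [[0, 0, 0, 0, -0.5, 1, 20], [0, 0, 0, 0, 0, 1, 20], [0, 0, 0, 0, 0, 0.7, 20], [0, 0, 0, 0, 0, 0, 20]]}}

```text
t: 18.3
eef_pos: [495.8, -157.7, 151.8]
tcp_rot: [-3.141, 0.001, -3.117]
ft_force: [0.3, -6.1, 0.5]
opening: 0.374
grip_force: 30.0
```

Emit:
{"name": "jog_arm", "arguments": {"motion": [[0, 0, 0, 0, -0.5, 0.4, 20], [0, 0, 0, 0, 0, 0.3, 20], [0, 0, 0, 0, 0, 0, 20]]}}

```text
t: 18.68
eef_pos: [495.7, -157.8, 151.3]
tcp_rot: [-3.141, 0.001, -3.117]
ft_force: [1.2, -3.1, 4.5]
opening: 0.373
grip_force: 30.0
```

Fz has risen at the expected floor height (151.4), so the key is home. I'll centre it in y and take a quick look.

Emit:
{"name": "jog_arm", "arguments": {"motion": [[0, 0, 0, 0, -0.9, 0, 20], [0, 0, 0, 0, -0.9, 0, 20], [0, 0, 0, 0, -0.6, 0, 20], [0, 0, 0, 0, 0, 0, 20]]}}

```text
t: 19.18
eef_pos: [495.4, -159.0, 151.2]
tcp_rot: [3.14, -0.001, -3.118]
ft_force: [2.5, 7.2, 7.1]
opening: 0.374
grip_force: 30.0
```

```bash
python3 - <<'E'
from h import *
rel([495.9,-160.9,151.3],181.4)
c=env.read_camera("wrist");cv2.imwrite("pics/w6.png",cv2.resize(c["color"][130:270,190:380,::-1],(760,560),interpolation=cv2.INTER_CUBIC))
P=cloud(c);hsv=cv2.cvtColor(c["color"],cv2.COLOR_RGB2HSV).astype(int)
H,S=hsv[...,0],hsv[...,1];z=P[...,2];u=np.indices(z.shape)
m=(c["z_map"]>0)&((H<6)|(H>172))&(S>140)&(abs(P[...,1]+160)<30)&(z>70)
print(m.sum(),np.percentile(z[m],[2,50,98]),cv2.minAreaRect(P[m][:,:2].astype(np.float32)))
E
```

```text
t 19.18 pos [ 495.4 -159.   151.2] rpy [ 1.7988e+02 -4.0000e-02 -1.7863e+02] F [2.5 7.2 7.1] grip 30.0 turn [ 0.12 -0.04 -0.03] shift [-0.44 -1.94 -0.15]
1509 [ 74.87427146  87.13620118 109.10830818] ((494.80755615234375, -159.68386840820312), (9.8799409866333, 36.10300064086914), 0.8715732097625732)
```

View pics/w6.png

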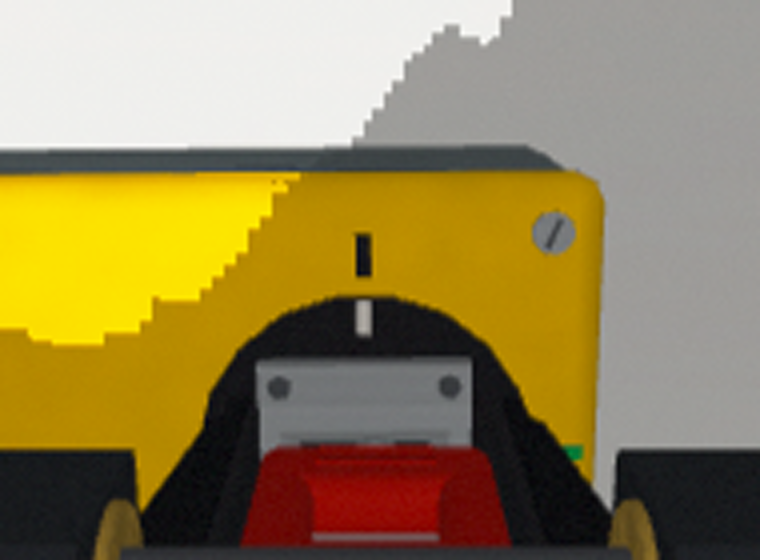

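Emit:
{"name": "jog_arm", "arguments": {"motion": [[0, 0, 0, 0, -0.6, -0.3, 20], [0, 0, 0, 0, -0.6, 0, 20], [0, 0, 0, 0, 0, 0, 20]]}}

```text
t: 19.6
eef_pos: [495.3, -160.1, 151.3]
tcp_rot: [3.139, -0.001, -3.118]
ft_force: [2.2, 6.8, 5.0]
opening: 0.377
grip_force: 30.0
```

Emit:
{"name": "jog_arm", "arguments": {"motion": [[0, 0, 0, -0.4, 0.3, 0, 20], [0, 0, 4, 0, 0, 0, 20], [0, 0, 6, 0, 0, 0, 20], [0, 0, 6, 0, 0, 0, 20], [0, 0, 6, 0, 0, 0, 20], [0, 0, 0, 0, 0, 0, 20]]}}

```text
t: 20.35
eef_pos: [496.0, -159.8, 151.3]
tcp_rot: [3.14, -0.001, 2.78]
ft_force: [3.3, 8.2, 3.5]
opening: 0.38
grip_force: 30.0
```

```bash
python3 - <<'E'
from h import *
rel([495.9,-160.9,151.3],181.4);print(env.state()["moment"].round(3),env.state()["joints"].round(2))
c=env.read_camera("wrist");cv2.imwrite("pics/w7.png",cv2.resize(c["color"][130:270,190:380,::-1],(760,560),interpolation=cv2.INTER_CUBIC))
E
```

```text
t 20.35 pos [ 496.  -159.8  151.3] rpy [ 1.7990e+02 -6.0000e-02  1.5929e+02] F [3.3 8.2 3.5] grip 30.0 turn [  0.11  -0.04 -22.11] shift [ 0.15 -1.1  -0.  ]
[ 1.649 -0.922  0.118] [-0.44  0.54  1.95  0.    0.65 -1.65]
```

View pics/w7.png

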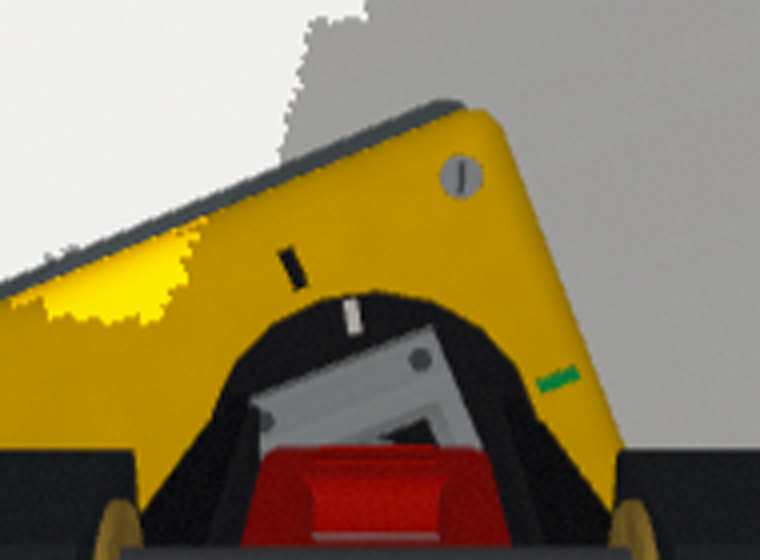

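The white mark at (352,316) has moved off the black rest mark (292,270), so the cylinder is turning with the key.

Emit:
{"name": "jog_arm", "arguments": {"motion": [[0, 0, 7, 0, 0.5, 0, 20], [0, 0, 7, 0, 0, 0, 20], [0, 0, 7, 0, 0, 0, 20], [0, 0, 7, 0, 0, 0, 20], [0, 0, 0, 0, 0, 0, 20]]}}

```text
t: 21.02
eef_pos: [496.5, -159.4, 151.3]
tcp_rot: [3.14, -0.001, 2.291]
ft_force: [4.9, 7.3, 2.9]
opening: 0.378
grip_force: 30.0
```

Emit:
{"name": "jog_arm", "arguments": {"motion": [[0, 0, 7, 0, 0.5, 0, 20], [0, 0, 7, 0, 0.3, 0, 20], [0, 0, 7, 0, 0, 0, 20], [0, 0, 7, 0, 0, 0, 20], [0, 0, 0, 0, 0, 0, 20]]}}

```text
t: 21.65
eef_pos: [497.3, -159.2, 151.3]
tcp_rot: [3.14, -0.001, 1.803]
ft_force: [5.3, 6.6, 1.5]
opening: 0.373
grip_force: 30.0
```

Emit:
{"name": "jog_arm", "arguments": {"motion": [[0, 0, 7, 0, 0, 0, 20], [0, 0, 7, 0, 0, 0, 20], [0, 0, 7, 0, 0, 0, 20], [0, 0, 0, 0, 0, 0, 20], [0, 0, 0, 0, 0, 0, 20]]}}

```text
t: 22.28
eef_pos: [497.7, -159.3, 151.4]
tcp_rot: [3.14, -0.001, 1.438]
ft_force: [8.0, 6.0, 0.5]
opening: 0.379
grip_force: 30.0
```

```bash
python3 - <<'E'
from h import *
rel([495.9,-160.9,151.3]);print(env.state()["moment"].round(3),env.state()["joints"].round(2))
c=env.read_camera("wrist");cv2.imwrite("pics/w8.png",cv2.resize(c["color"][130:270,190:380,::-1],(760,560),interpolation=cv2.INTER_CUBIC))
E
```

```text
t 22.27 pos [ 497.7 -159.3  151.4] rpy [ 1.7989e+02 -7.0000e-02  8.2370e+01] F [8.  6.  0.5] grip 30.0 turn [0. 0. 0.] shift [-1.85 -1.53  0.07]
[ 1.217 -1.688  0.036] [-0.44  0.54  1.95  0.    0.65 -0.31]
```

View pics/w8.png

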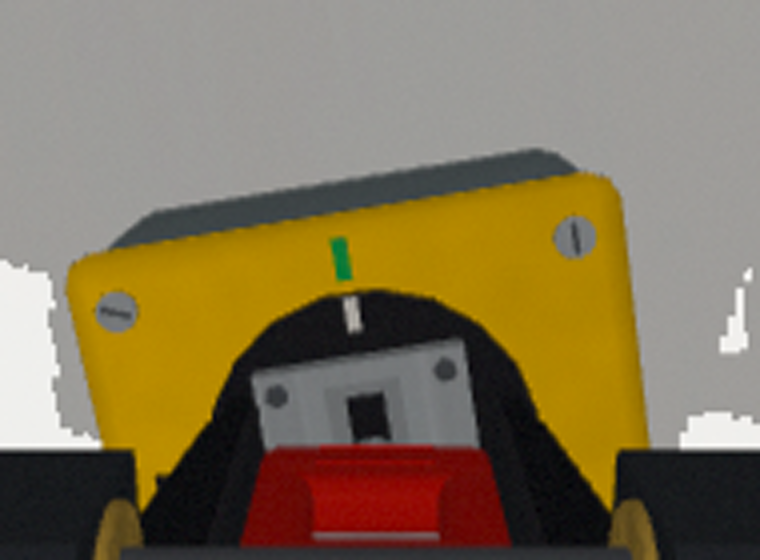

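The white mark (352,314) lines up with the green mark (342,260), so the cylinder is at the quarter turn with the key still gripped. I'll hold briefly, then hand in.

Emit:
{"name": "jog_arm", "arguments": {"motion": [[0, 0, 0, 0, 0, 0, 20], [0, 0, 0, 0, 0, 0, 20], [0, 0, 0, 0, 0, 0, 20], [0, 0, 0, 0, 0, 0, 20]]}}

```text
t: 22.82
eef_pos: [497.7, -159.3, 151.4]
tcp_rot: [3.14, -0.001, 1.438]
ft_force: [9.1, 6.3, 0.1]
opening: 0.376
grip_force: 30.0
```

```bash
python3 -c "
from h import *
print(env.job_done())"
```

```text
the job is handed in; nothing more can be done
None
```

The red key is fully home in the key switch and still held turned a quarter clockwise, with the white mark level with the green; the blue key wasn't touched, and I handed the job in at about 23 s (the hand-in gave no verdict).

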